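# Clamp a cylinder barrel in the ratchet vice

### The arm

A 6-joint arm with a two-finger parallel gripper is mounted at the origin on the work surface. World frame = base frame: x ahead of the robot, y to its left, z up, the work surface at z = 0. Lengths are in mm, angles in rad, forces in N, time in s.
With the tool pointing down it reaches from about 225 to 875 mm from the base axis. Payload 3.4 kg.
Tool frame: the origin (TCP) lies on the centre line of the jaws, within the pads' length; the fingertips stand 17 mm ahead of it and the grasp point (between the pads) lies 2 mm behind it; z points along the fingers, y is the direction in which the jaws open and shut (so a half turn about z gives the same grasp; the last joint's range is limited). The gripper opens to 85 mm and grips with 20 to 120 N. Pads are 22 mm wide; open, the fingers measure 114 mm over their backs; the gripper's body (76 mm by 85 mm) begins 54 mm behind the grasp point. The pads swing forward as they close: fully open they stand 13 mm farther back than shut.
Start: joints at [1.16, 0.276, 1.505, -0, 1.361, -0.121], TCP at [164.329, 551.054, 213.428] pointing down, gripper open.
Joint ranges: [-2.89, 2.89], [-0.75, 2.08], [0.22, 2.7], [-1.18, 4.32], [0.11, 2.71], [-2.7, 2.7]. Speed limits (rad/s): [2.57, 2.57, 3.14, 3.14, 3.14, 3.14].

### API

Orientations are given as a rotation vector (axis times angle).
In Python, from bench import arm gives the robot as it stands. The module is installed in compiled form; this text tells all that it offers. Calls block until the motion is done:
- arm.move_to(position, orientation): joint-space move of the TCP to a pose.
- arm.move_l(position, velocity=150, rotation=None, max_force=None): straight line of the TCP; rotation=None keeps the orientation; velocity is the mean speed in mm/s. With max_force (N) it stops when the force on the tool has changed by that much, and returns True; else False.
- arm.move_j(angles): joint-space move.
- arm.let_go() and arm.close_gripper(): open the fingers fully, or close them until they stop; the grip force is fixed at half the most.
- arm.pause(seconds).
- arm.ik(position, orientation): joint angles nearest the present ones, or None.
- arm.read_camera(name): name is "side" or "top" or "wrist"; returns the picture (420x560x3 uint8, red, green, blue); there is no depth.
- arm.calibration(name): a dict with "K" (3x3 intrinsics, pixels), "R" (3x3) and "t" (3): a world point X has camera coordinates R X + t. Camera axes: x right, y down, z forward; pixel columns grow to the right and rows downward; lengths in mm; the calibration is good to about 2 mm. A picture is of the moment at which its call begins: read the wrist's pose just before it. calibration takes no time and is no camera call; for the wrist camera it gives the pose at the moment of the call.
A pose or a line that the arm cannot do raises arm.IKError and nothing moves.
- arm.sign_off(): hands the job in, once; it reports no verdict.
Readings, each from a call of its own:
- arm.read_time(): time.
- arm.read_joints(): joint angles.
- arm.read_joint_vel(): joint speeds.
- arm.read_joint_torque(): joint torques, N m.
- arm.read_tool_pos(): TCP position.
- arm.read_tool_rot(): TCP orientation.
- arm.read_ft_force(): force on the tool from outside, world axes, zero at the start.
- arm.read_moment(): the same for the moment, N m.
- arm.read_width(): finger opening in mm.
Only numpy, scipy, OpenCV 4.12 (cv2) and the standard library are available. Lean on these libraries where they do the work, as an engineer would, in place of code of your own. Each camera call takes 0.05 s, during which the arm holds its last target.

### The job

Stand the finned aluminium cylinder barrel upright on the bed of the ratchet vice, centred across its jaws, and let go. Then close the vice on it by swinging its orange-handled ratchet lever back and forth, notch by notch (do not push the jaw by hand), until the barrel is held firmly, that is when drawing the lever on takes about 9 N at the handle; from about 15 N on the thin fins crack. Finally swing the lever all the way back to its home position beside the jaws, let go, and leave the other things on the bench where they are.

Things in the scene. Friction and masses are not known exactly. Their poses are not given: they have to be found in the camera images.
- vice: Grey bench vice, fixed. Origin: on the bench under the middle of the bed's width. z up, x across the jaws, y along the bed; the moving jaw closes towards +y. Bed: top 30 mm above the bench, 90 mm wide. Moving jaw's rubber face starts at y = 15 mm; the far jaw's, rigid, is at y = 95 to 133 mm (a setting, not reported). Faces 66 mm wide, 37 to 79 mm above the bench; jaws up to 90 mm high.
- jaw: Moving jaw. Origin on the vice's middle line, 32 mm above the bench, at its rubber face when unloaded; axes as the vice's. Goes along +y 6.3 mm per wheel notch (brass wheel, 30 teeth), at most 99 mm; a pawl keeps it from opening. Its rubber-faced pad is sprung (3.2 N per mm, 24 mm of travel) and yields into the jaw under load; the pad's place is not reported.
- lever (a joint): Ratchet lever angle, rad: 0 = home (stop, beside the jaws), 1.2 = fully drawn (stop). At 0 it points 2.54 rad counter-clockwise from the vice's x, seen from above; grows counter-clockwise (handle goes towards the vice's -y). Drawing turns the wheel after up to 0.21 rad of lost motion; swinging back is free (clicks), the wheel slipping back up to one notch until caught. Stays where left.
- lever_grip (a point): Point on the axis of the lever's orange upright round handle, 112 mm above the bench. Handle: diameter 24 mm, from 76 to 144 mm above the bench, 130 mm from the pivot. Force at the handle: about 1 N swinging back, 1 to 3 N drawing while the jaw runs free; on the clamped barrel 0.23 N per N of jaw force, plus up to 2 N of drag while moving (a notch adds about 20 N at the jaw, 4.6 N here).
- lever_pivot (a point): Point on the lever's vertical pivot axis (x = 0, y = -115 mm in the vice's frame), 112 mm above the bench, in the air over the wheel. The flat steel lever lies 62 to 70 mm above the bench, the wheel (104 mm across) below it.
- barrel_mid (a point): Centre of the loose finned aluminium cylinder barrel, 46 x 46 mm square and 60 mm tall, 0.2 to 0.45 kg, standing upright on the bench at the start (centre 30 mm up). Its x and y are square to its sides; any side may face the jaws.
- bolt_jar: glass jar of bolts with a red cap, diameter 64 mm, 85 mm tall; a bystander, origin at the centre of its underside
- spray_can: blue spray can, diameter 60 mm, 170 mm tall; a bystander, origin at the centre of its underside
- grease_pot: open green pot, diameter 72 mm at the rim, 60 mm tall; a bystander, origin at the centre of its underside
- sprocket: dark steel chain sprocket lying flat, diameter 104 mm, 6 mm thick; a bystander, origin at the centre of its underside
There are look-alikes about, which are no part of the job. What is shaped like the part that bears barrel_mid but black, pink or yellow is not meant.

How it is judged (in metres and radians):
On the way, in this order (a step that is already met when the one before it is completed fails the run):
1. the barrel stands upright on the bed between the jaws, centred across them, and is let go (x of barrel_mid in the frame of vice between -0.018 and 0.018 m and y of barrel_mid in the frame of vice between 0.03 and 0.12 m and z of barrel_mid in the frame of vice between 0.055 and 0.065 m and angle between barrel_mid's own z axis and vertical below 0.1 rad and contact force between the fingers and barrel below 0.3 N), for 0.3 s.
2. the moving jaw presses the barrel with more than 10 N while no finger touches the barrel (all of step 1 and contact force between jaw and barrel above 10 N), for 0.2 s.
At the end, for the whole second after the job is handed in: the barrel stands upright (within 0.1 rad) on the vice bed (centre 55 to 65 mm above the bench), within 18 mm of the middle of the jaws' width, at rest, pressed by the moving jaw with 10 to 54 N; the lever is back within 0.2 rad of home (all of step 2 and contact force between jaw and barrel below 54 N and value of joint lever below 0.2 rad and linear speed of barrel below 0.01 m/s); the robot touches nothing.
It fails at once if the moving jaw presses the barrel with more than 66 N (cracked fins) (contact force between jaw and barrel above 66 N).
It fails at once if the jaw is pushed by hand (more than 10 N of the robot on the moving jaw) (contact force between any of the fingers, the arm and jaw above 10 N).
It fails at once if the bolt jar, spray can, grease pot or sprocket is moved by more than 30 mm (distance of any of bolt_jar, spray_can, grease_pot, sprocket from where it was at the start of the episode above 0.03 m).
It also fails if it takes over 72 s, if anything falls off the work surface, if the arm or the gripper's body presses on something with over 40 N, if the wrist force passes 120 N, or if a joint passes its speed limit or range.

## Working session

There is one attempt and no reset: what is moved stays moved. The work goes in short steps, each a Python script; the robot and the scene stay as the last script left them, time stands still between calls to the robot, and variables do not carry over. Pictures are saved under pics/ and viewed, and the job is handed in when it is done.

```bash
mkdir -p pics
python3 - <<'E'
from bench import arm
import cv2
for n in ["side","top","wrist"]:
    im=arm.read_camera(n); cv2.imwrite(f"pics/{n}0.png",cv2.cvtColor(im,cv2.COLOR_RGB2BGR))
    c=arm.calibration(n); print(n,c["K"].round(1).tolist(),c["R"].round(3).tolist(),c["t"].round(1).tolist())
print(arm.read_time(),arm.read_tool_rot(),arm.read_tool_pos(),arm.read_width())
E
```

```text
side [[388.3, 0.0, 277.7], [0.0, 388.3, 207.3], [0.0, 0.0, 1.0]] [[-0.975, -0.223, 0.013], [-0.133, 0.533, -0.836], [0.18, -0.816, -0.549]] [525.0, 113.9, 860.0]
top [[414.3, 0.0, 280.7], [0.0, 414.3, 209.2], [0.0, 0.0, 1.0]] [[0.131, -0.991, -0.004], [-0.971, -0.128, -0.204], [0.201, 0.031, -0.979]] [38.1, 557.5, 907.4]
wrist [[366.9, 0.0, 277.8], [0.0, 366.9, 208.1], [0.0, 0.0, 1.0]] [[0.286, 0.958, -0.001], [0.916, -0.274, 0.292], [0.279, -0.084, -0.956]] [-574.6, -38.1, 378.4]
0.15 [-4.53552238e-01 -3.10830911e+00  2.24246168e-03] [164.1579995  550.60371156 212.72173109] 85.52720211885864
```

View pics/top0.png

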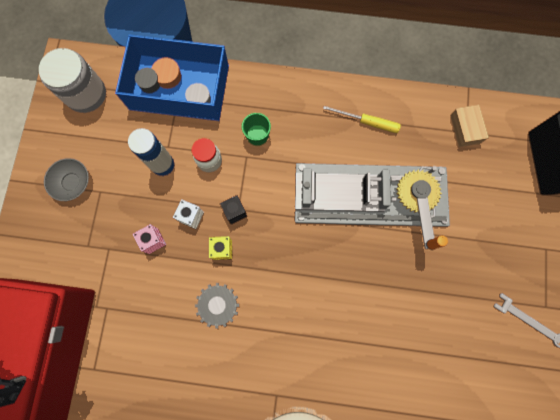

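View pics/side0.png

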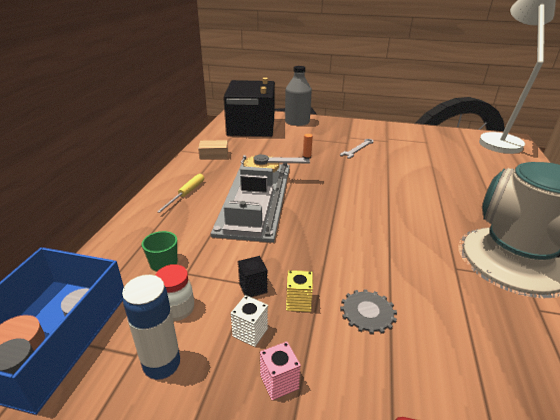

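View pics/wrist0.png

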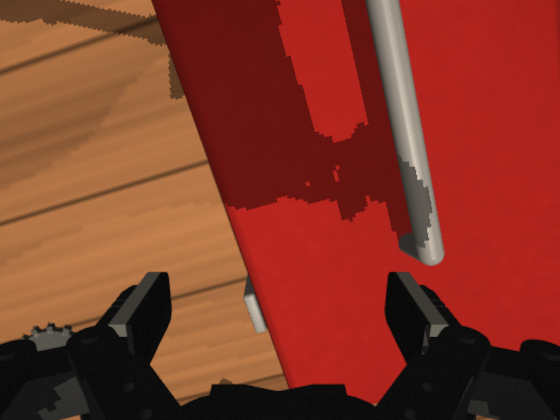

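Top: aluminium barrel at about (187,214), black, yellow and pink look-alikes around it; vice with pivot at (421,189), handle at (441,241). Zooming in.

Run:
```python
import cv2
im=cv2.imread("pics/top0.png")
cv2.imwrite("pics/tv.png",cv2.resize(im[150:260,285:455],None,fx=4.6,fy=4.6,interpolation=cv2.INTER_CUBIC))
cv2.imwrite("pics/tb.png",cv2.resize(im[190:270,130:250],None,fx=6,fy=6,interpolation=cv2.INTER_CUBIC))
im=cv2.imread("pics/side0.png")
cv2.imwrite("pics/sv.png",cv2.resize(im[120:250,200:330],None,fx=4.6,fy=4.6,interpolation=cv2.INTER_CUBIC))
```

```text
(no output)
```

View pics/tv.png

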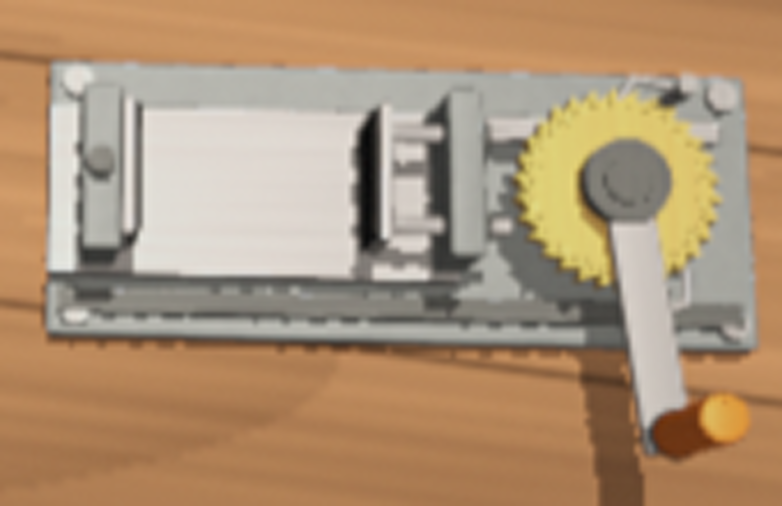

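View pics/tb.png

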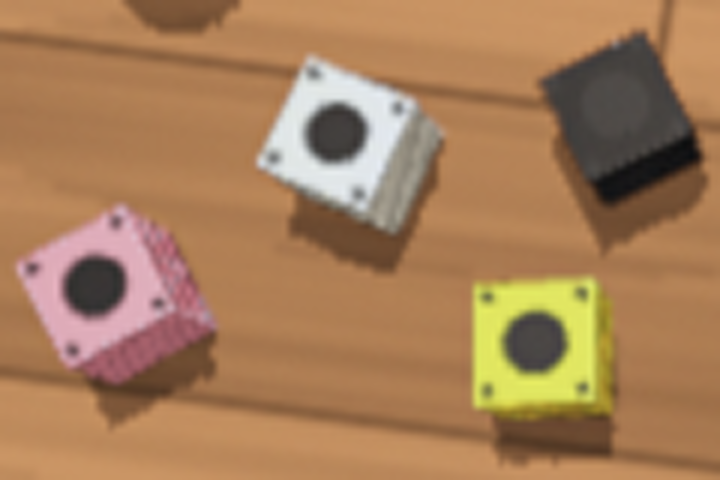

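View pics/sv.png

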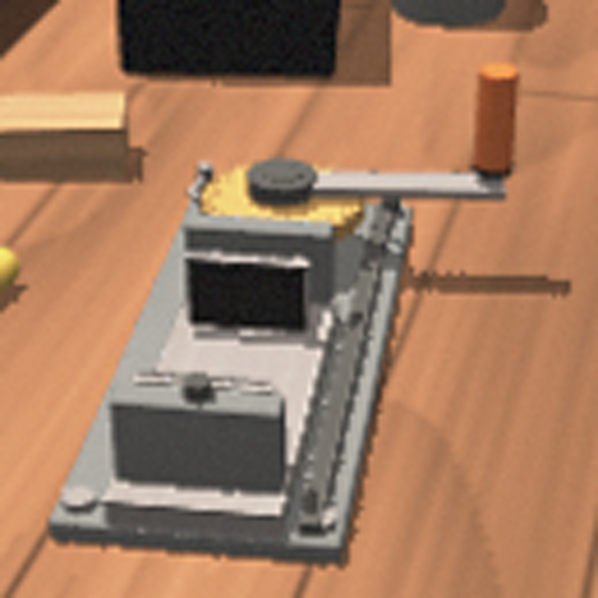

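```bash
cat > h.py <<'E'
import numpy as np, cv2
from bench import arm
def ray(n,u,v,c=None):
    c=c or arm.calibration(n); R,t,K=c["R"],c["t"],c["K"]
    d=R.T@np.linalg.inv(K)@np.array([u,v,1.]); o=-R.T@t; return o,d/np.linalg.norm(d)
def plane(n,u,v,z,c=None):
    o,d=ray(n,u,v,c); return o+d*(z-o[2])/d[2]
def tri(a,b):
    (o1,d1),(o2,d2)=a,b
    s=np.linalg.lstsq(np.c_[d1,-d2],o2-o1,rcond=None)[0]
    p,q=o1+s[0]*d1,o2+s[1]*d2; return (p+q)/2,np.linalg.norm(p-q)
def proj(n,X,c=None):
    c=c or arm.calibration(n); Y=(c["R"]@np.atleast_2d(X).T).T+c["t"]; q=(c["K"]@Y.T).T; return q[:,:2]/q[:,2:]
def snap(n,f):
    c=arm.calibration(n); im=arm.read_camera(n); cv2.imwrite(f,cv2.cvtColor(im,cv2.COLOR_RGB2BGR)); return c,im
def down(yaw): # tool z down, tool x at angle yaw -> rotvec
    from scipy.spatial.transform import Rotation as Ro
    return (Ro.from_euler('z',yaw)*Ro.from_euler('x',np.pi)).as_rotvec()
E
python3 - <<'E'
from h import *
np.set_printoptions(precision=1,suppress=True)
print("handle",tri(ray("top",442.8,240.9),ray("side",308,135.7)), plane("top",442.8,240.9,144), plane("side",308,135.7,144))
print("cap",tri(ray("top",421.5,189.1),ray("side",261.5,157.4)),plane("top",421.5,189.1,80))
print("barrel",plane("top",186,212,60),plane("side",250,307.5,60))
z=lambda x,y:(130+x/6,190+y/6)
P=[plane("top",*z(*q),60)[:2] for q in [(312,55),(415,98),(362,210),(258,165)]]
P=np.array(P);print(P,P.mean(0)); d=np.diff(np.r_[P,P[:1]],axis=0); print(np.degrees(np.arctan2(d[:,1],d[:,0])),np.linalg.norm(d,axis=1))
v=lambda x,y:(285+x/4.6,150+y/4.6)
for nm,q,h in [("base c",(50,62),12),("base c",(745,78),12),("base c",(755,348),0),("base c",(47,340),0),("bedTL",(140,108),30),("bedTR",(365,115),30),("bedBL",(50,271),30),("bedBR",(370,279),30),("farjaw L top",(85,85),90),("farjaw L bot",(82,246),90),("farjaw R",(122,88),90)]:
    print(nm,plane("top",*v(*q),h))
E
```

```text
handle (array([ 508.5, -236.5,  139.9]), np.float64(1.2830065143032074)) [ 507.1 -235.   144. ] [ 507.8 -227.1  144. ]
cap (array([ 633.9, -206. ,   73.4]), np.float64(0.13088902576256334)) [ 631.8 -204.    80. ]
barrel [511.9 327.7  60. ] [513.  324.9  60. ]
[[540.8 342.4]
 [529.2 299.7]
 [483.1 312.3]
 [495.2 355.3]] [512.1 327.4]
[-105.3  164.6   74.3  -15.7] [44.3 47.8 44.6 47.4]
base c [677.6  89.8  12. ]
base c [ 717.5 -284.2   12. ]
base c [ 572.5 -301.4   -0. ]
base c [527.6  72.3   0. ]
bedTL [652.6  39.2  30. ]
bedTR [664.3 -79.4  30. ]
bedBL [558.8  75.6  30. ]
bedBR [576.2 -90.   30. ]
farjaw L top [642.4  70.3  90. ]
farjaw L bot [560.6  61.9  90. ]
farjaw R [643.3  51.9  90. ]
```

```bash
cat >> h.py <<'E'
YAW=np.radians(6.3); PIV=np.array([633.,-205.])
xd=np.array([np.cos(YAW),np.sin(YAW)]); yd=np.array([-np.sin(YAW),np.cos(YAW)])
ORG=PIV+115*yd
def V(x,y,z): return np.r_[ORG+x*xd+y*yd,z]
E
python3 - <<'E'
from h import *
np.set_printoptions(precision=1,suppress=True)
r=down(np.radians(74.3))
arm.move_to([512,327,150],r)
print(arm.read_time(),arm.read_tool_pos(),arm.read_joints().round(2) if hasattr(arm.read_joints(),'round') else arm.read_joints())
c,im=snap("wrist","pics/w1.png")
print(proj("wrist",[512,327,60],c))
E
```

```text
1.6917 [511.4 327.9 150.2] [0.5 0.4 1.5 0.  1.2 0.7]
[[277.9 206.9]]
```

View pics/w1.png

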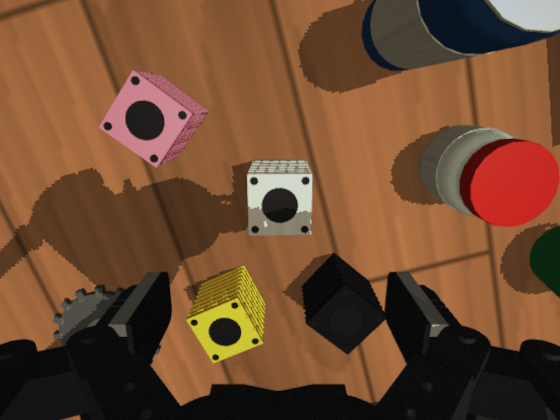

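Barrel top centre is at (280,205), square to the picture and where predicted. Checking finger clearance to the yellow (225,332) and black (348,320) ones.

Run:
```python
from h import *
np.set_printoptions(precision=1,suppress=True)
c=arm.calibration("wrist"); b=plane("wrist",280,205.,60,c); a=np.radians(74.3)
for n,q,h in [("barrel",(280,205),60),("yellow",(225,332),60),("black",(348,320),60),("pink",(145,120),60),("jar",(513,182),85)]:
    p=plane("wrist",*q,h,c); d=(p-b)[:2]; print(n,p,"along toolx",d@[np.cos(a),np.sin(a)],"tooly",d@[np.sin(a),-np.cos(a)])
```

```text
barrel [513.7 328.1  60. ] along toolx 0.0 tooly 0.0
yellow [443.6 238.7  60. ] along toolx -105.00069010755718 tooly -43.32293247992363
black [539.9 223.1  60. ] along toolx -94.02881106109054 tooly 53.65850440218751
pink [443.1 408.9  60. ] along toolx 58.73880094668778 tooly -89.80935923508181
jar [660.5 310.2  85. ] along toolx 22.49000778431719 tooly 146.18221290933292
```

Clear. Pick.

Run:
```python
from h import *
np.set_printoptions(precision=2,suppress=True)
arm.move_to([513,328,90],down(np.radians(74.3)))
print(arm.move_l([513,328,33],velocity=120,max_force=15))
arm.close_gripper(); print(arm.read_width(),arm.read_tool_pos(),arm.read_ft_force())
arm.move_l([513,328,190],velocity=250); print(arm.read_time(),arm.read_width(),arm.read_ft_force())
r=down(YAW+np.pi/2)
p=V(0,92,150)
arm.move_to(p,r); print(arm.read_time(),arm.read_tool_pos(),p)
snap("wrist","pics/w2.png");snap("top","pics/t2.png")
```

```text
False
43.86545406493285 [513.36 328.33  34.25] [-1.34 -0.18  5.  ]
3.9583 43.848889612524985 [-0.21  0.61 -2.45]
5.25 [609.93   1.74 149.41] [610.28   0.75 150.  ]
```

View pics/w2.png

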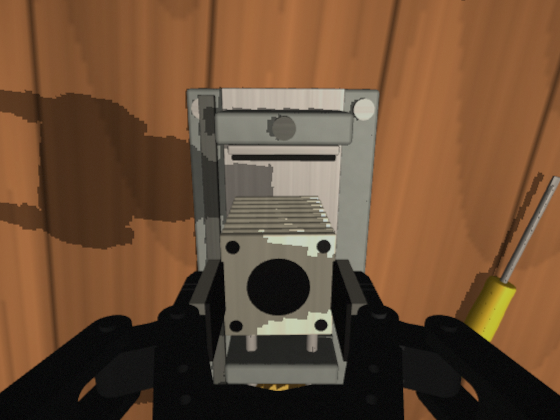

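View pics/t2.png

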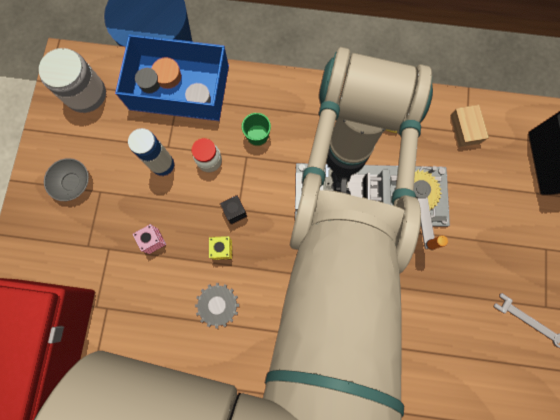

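Wrist view: barrel held, bed (columns 222–340) and far jaw (216–352) centred near column 282. Checking the far jaw's place.

Run:
```python
from h import *
np.set_printoptions(precision=1,suppress=True)
c=arm.calibration("wrist")
W=lambda p:(np.array([(p[:2]-ORG)@xd,(p[:2]-ORG)@yd]))
for n,q,h in [("far top front L",(217,144),90),("R",(352,144),90),("face top?",(284,150),79),("bedL",(222,220),30),("bedR",(339,220),30)]:
    print(n,W(plane("wrist",*q,h,c)))
```

```text
far top front L [-35.4 140.5]
R [ 44.9 140.5]
face top? [  4.6 135.4]
bedL [-44.   72.5]
bedR [50.2 72.5]
```

Run:
```python
from h import *
np.set_printoptions(precision=2,suppress=True)
p=V(2.5,94,75)
arm.move_l(p,velocity=150)
p[2]=60
hit=arm.move_l(p,velocity=40,max_force=6); q=arm.read_tool_pos(); print(hit,q,arm.read_ft_force())
arm.let_go(); print(arm.read_time(),arm.read_width())
arm.pause(0.2)
q=V(2.5,94,190); arm.move_l(q,velocity=250)
# view of the vice from above, moved back toward robot side
c,im=snap("wrist","pics/w3.png"); print(arm.read_time(),proj("wrist",V(2.5,94,90),c))
```

```text
True [612.83   2.75  63.7 ] [-0.86  0.04  4.57]
6.85 85.11037600808609
7.7583 [[278.24 202.36]]
```

View pics/w3.png

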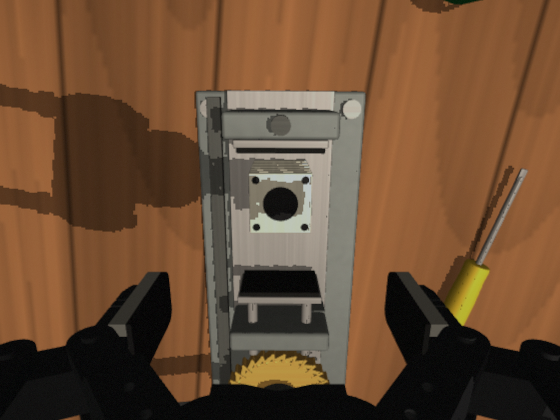

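Barrel stands on the bed at (280,204), centred with the jaws (columns 222–339). Now to the lever.

```bash
cat >> h.py <<'E'
def L(a,z=112,r=130):
    f=2.54+a+YAW; return np.r_[PIV+r*np.array([np.cos(f),np.sin(f)]),z], down(f-np.pi)
E
python3 - <<'E'
from h import *
np.set_printoptions(precision=2,suppress=True)
p,r=L(0.736,205); print(p)
arm.move_to(p,r); print(arm.read_time(),arm.read_tool_pos(),arm.read_joints())
c,im=snap("wrist","pics/w4.png"); print(proj("wrist",[L(.736,144)[0],L(.736,76)[0],np.r_[PIV,80]],c))
E
```

```text
[ 506.86 -236.45  205.  ]
8.7833 [ 506.8  -235.71  203.99] [-0.56  0.26  1.55  0.    1.33  0.76]
[[278.9  220.5 ]
 [278.82 193.47]
 [279.08  14.17]]
```

View pics/w4.png

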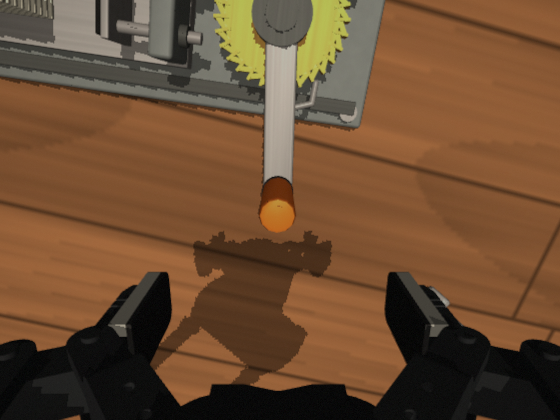

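Handle's top is at (278,215), cap at about (283,12), both within a few pixels of prediction. Refine and grip.

Run:
```python
from h import *
np.set_printoptions(precision=1,suppress=True)
c=arm.calibration("wrist")
h=plane("wrist",278,215.5,144,c); p=plane("wrist",282,12,77,c); print(h,p,np.linalg.norm((h-p)[:2]))
im=cv2.imread("pics/w4.png"); cv2.imwrite("pics/w4z.png",cv2.resize(im[0:240,200:360],None,fx=2.5,fy=2.5))
```

```text
[ 510.2 -234.8  144. ] [ 635.8 -206.2   77. ] 128.79689882741764
```

View pics/w4z.png

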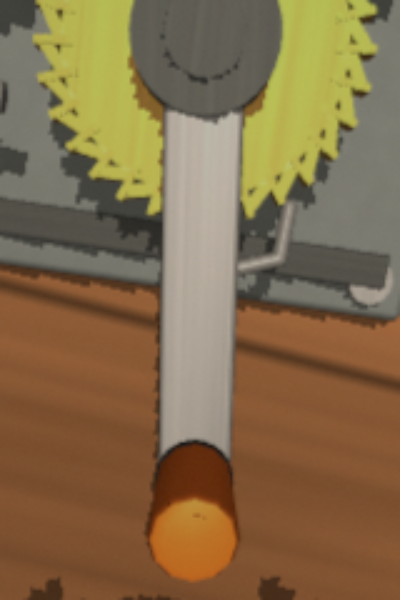

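```bash
sed -i 's/PIV=np.array(\[633.,-205.\])/PIV=np.array([635.5,-206.])/' h.py
python3 - <<'E'
from h import *
np.set_printoptions(precision=2,suppress=True)
p,r=L(0.716,205); arm.move_to(p,r)
p,r=L(0.716,113); print(arm.move_l(p,velocity=150,max_force=12))
arm.pause(0.1); print(arm.read_ft_force())
arm.close_gripper(); print(arm.read_time(),arm.read_width(),arm.read_tool_pos(),p,arm.read_ft_force())
for a in [0.66,0.6,0.5]:
    p,r=L(a,113); arm.move_l(p,velocity=80,rotation=r); arm.pause(.03)
    f=arm.read_ft_force(); e=np.r_[np.cos(2.54+a+YAW),np.sin(2.54+a+YAW)]; t=np.r_[-e[1],e[0]]
    print(a,"rad",f[:2]@e,"tan",f[:2]@t,f[2],arm.read_moment(),arm.read_tool_pos()-p)
E
```

```text
False
[0.27 0.51 0.28]
10.5583 21.219018109440093 [ 508.81 -235.    113.47] [ 508.76 -234.92  113.  ] [-1.53  0.95  3.83]
0.66 rad 1.4164754031756117 tan -2.001224457044865 5.822635418075413 [0.18 0.24 0.06] [0.02 0.03 0.46]
0.6 rad 0.7986634761618308 tan -0.8342463513941709 5.81862831828192 [0.13 0.24 0.03] [ 0.05 -0.02  0.47]
0.5 rad 1.754350049365342 tan -0.888487041635659 5.6109483639789595 [0.18 0.22 0.  ] [0.09 0.03 0.45]
```

```bash
cat >> h.py <<'E'
def rt(a):
    f=arm.read_ft_force()[:2]; g=2.54+a+YAW; e=np.r_[np.cos(g),np.sin(g)]; return f@e, f@np.r_[-e[1],e[0]]
def go(a,z=113,v=100):
    p,r=L(a,z); arm.move_l(p,velocity=v,rotation=r)
def sweep(a0,a1,step,v,stop=None,pause=0.02):
    n=max(1,int(np.ceil(abs(a1-a0)/step))); out=[]
    for a in np.linspace(a0,a1,n+1)[1:]:
        go(a,v=v)
        if pause: arm.pause(pause)
        R,T=rt(a); out.append((round(float(a),3),round(float(R),1),round(float(T),1)))
        if stop is not None and abs(T)>stop: break
    print(out,"t",arm.read_time()); return a
E
python3 - <<'E'
from h import *
a=sweep(0.5,0.05,0.15,120,stop=8)
a=sweep(a,1.14,0.11,110,stop=6)
snap("top","pics/t5.png")
E
```

```text
[(0.35, 1.5, -0.6), (0.2, 1.6, -0.9), (0.05, 2.7, -1.5)] t 12.4417
[(0.159, 1.2, 1.5), (0.268, 1.7, 0.7), (0.377, 1.6, -0.3), (0.486, 1.4, 0.8), (0.595, 1.4, 0.7), (0.704, 1.2, 0.1), (0.813, 1.3, -0.7), (0.922, 1.4, 1.0), (1.031, 0.2, -0.1), (1.14, -0.2, 0.5)] t 15.3583
```

View pics/t5.png

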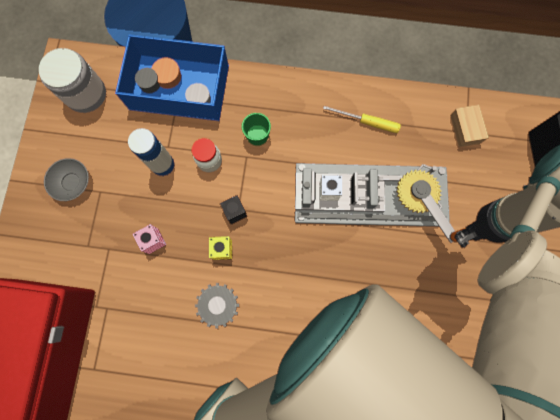

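Jaw has moved (body from column ~388 to ~373), barrel at (331,186) not yet touched. Second stroke.

Run:
```python
from h import *
a=sweep(1.14,0.05,0.2,130,stop=8)
a=sweep(a,1.14,0.1,110,stop=5)
c,im=snap("top","pics/t6.png")
cv2.imwrite("pics/t6z.png",cv2.resize(cv2.cvtColor(im,4)[150:260,285:455],None,fx=4.6,fy=4.6,interpolation=cv2.INTER_CUBIC))
```

```text
[(0.958, 0.6, -0.9), (0.777, 0.8, -0.7), (0.595, 0.7, -0.8), (0.413, 1.2, -0.5), (0.232, 1.8, -2.4), (0.05, 0.9, -0.1)] t 17.5083
[(0.149, 1.8, 0.4), (0.248, 2.0, 1.3), (0.347, 2.0, 1.3), (0.446, 1.3, 0.1), (0.545, 1.8, 1.8), (0.645, 0.4, 1.0), (0.744, 1.7, 1.5), (0.843, 1.1, 0.5), (0.942, 0.9, 0.7), (1.041, 1.0, -0.7), (1.14, 0.5, 0.4)] t 20.625
```

View pics/t6z.png

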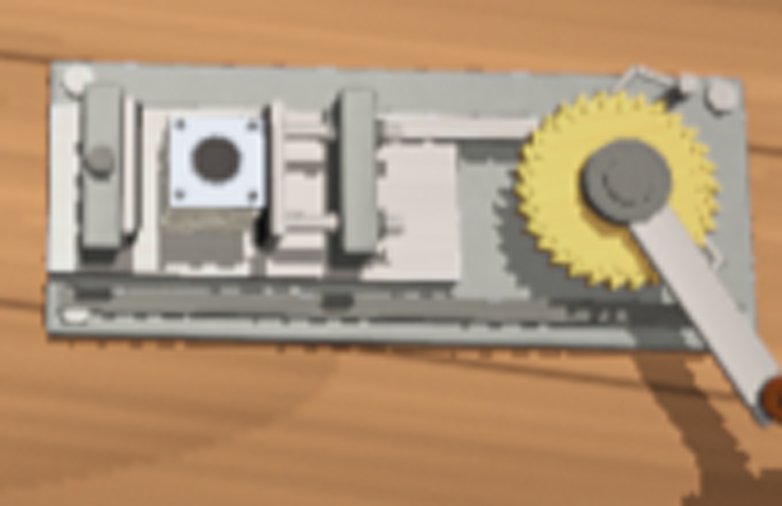

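Pad is now against the barrel (column ~268 of the crop), with about 12–15 mm left to the far jaw. Third stroke, finer with force stops.

Run:
```python
from h import *
a=sweep(1.14,0.05,0.2,130,stop=8)
a=sweep(a,0.45,0.1,100,stop=5)
a=sweep(a,1.14,0.04,60,stop=6.5,pause=0.06)
```

```text
[(0.958, 1.2, -1.5), (0.777, 1.4, -0.8), (0.595, 1.1, -1.0), (0.413, 1.4, -0.3), (0.232, 1.5, -1.1), (0.05, 1.2, 0.1)] t 22.775
[(0.15, 1.7, 2.5), (0.25, 1.8, 1.2), (0.35, 2.2, 0.3), (0.45, 1.5, 0.3)] t 23.975
[(0.488, 1.4, -0.4), (0.527, 0.7, -1.0), (0.565, 1.4, -0.4), (0.603, 2.2, 0.1), (0.642, 0.8, -0.3), (0.68, 1.0, -1.2), (0.718, 0.4, -0.7), (0.757, 1.0, 0.0), (0.795, 1.7, -0.1), (0.833, 0.9, -0.0), (0.872, 1.3, -0.6), (0.91, 1.0, -2.7), (0.948, 1.4, -1.7), (0.987, 0.7, -2.4), (1.025, 0.3, -1.3), (1.063, 0.2, -2.8), (1.102, 1.0, -3.7), (1.14, -1.2, -4.1)] t 29.525
```

Run:
```python
from h import *
a=sweep(1.14,0.05,0.2,130,stop=8)
a=sweep(a,0.7,0.03,60,stop=9.2,pause=0.05)
```

```text
[(0.958, 0.7, -2.0), (0.777, 1.9, -1.4), (0.595, 1.5, -1.3), (0.413, 2.1, -2.6), (0.232, 1.9, -0.5), (0.05, 1.6, -1.0)] t 31.625
[(0.08, 2.1, 1.0), (0.109, 2.3, 0.8), (0.139, 1.6, 0.5), (0.168, 1.0, 0.3), (0.198, 2.5, -1.0), (0.227, 1.9, -2.0), (0.257, 0.7, -3.1), (0.286, 1.5, -3.1), (0.316, 1.0, -4.6), (0.345, 1.5, -4.8), (0.375, 1.2, -4.6), (0.405, 0.6, -6.2), (0.434, 0.7, -5.7), (0.464, 1.4, -6.4), (0.493, 0.4, -6.0), (0.523, 0.5, -7.1), (0.552, 0.1, -8.7), (0.582, 0.1, -8.1), (0.611, 1.6, -9.1), (0.641, -0.1, -8.5), (0.67, -0.1, -8.8), (0.7, 0.7, -9.9)] t 38.225
```

Run:
```python
from h import *
a=sweep(0.7,0.05,0.2,120,stop=14)
a=sweep(a,0.45,0.04,60,stop=8.5,pause=0.06)
```

```text
[(0.537, 0.3, -9.9), (0.375, 0.9, -0.8), (0.213, 1.9, 0.8), (0.05, 1.9, -1.0)] t 39.5917
[(0.09, 1.7, 1.8), (0.13, 2.0, 0.7), (0.17, 1.9, -0.1), (0.21, 1.8, -2.4), (0.25, 1.0, -4.0), (0.29, 2.0, -7.0), (0.33, 1.0, -6.9), (0.37, 0.1, -7.4), (0.41, 0.9, -7.9), (0.45, -0.1, -8.6)] t 42.675
```

Run:
```python
from h import *
a=sweep(0.45,0.04,0.21,120,stop=14)
arm.let_go(); arm.pause(.1); print(arm.read_ft_force())
p,r=L(a,215); arm.move_l(p,velocity=200)
p=V(0,75,240); arm.move_to(p,down(YAW+np.pi/2)); print(arm.read_time())
c,im=snap("wrist","pics/w7.png")
print(proj("wrist",[L(0,144)[0],L(0.2,144)[0]],c))
# what a few candidates look like in the side view
c,im=snap("side","pics/s7.png"); cv2.imwrite("pics/s7z.png",cv2.resize(cv2.cvtColor(im,4)[120:250,200:330],None,fx=4.6,fy=4.6,interpolation=cv2.INTER_CUBIC))
```

```text
[(0.245, 1.1, -7.0), (0.04, 0.5, -0.5)] t 43.4583
[-0.41109649 -0.02803147  0.24507236]
46.4917
[[146.310506   340.47942886]
 [134.22276746 363.75322113]]
```

View pics/w7.png

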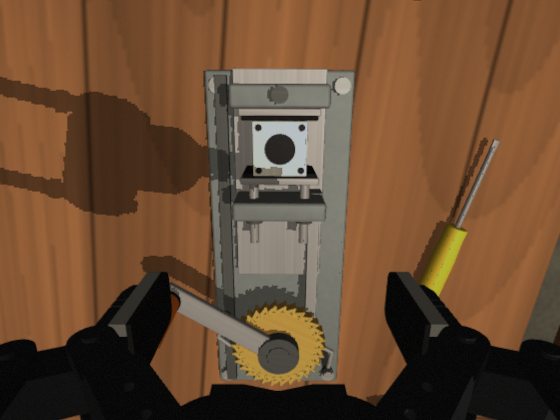

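View pics/s7z.png

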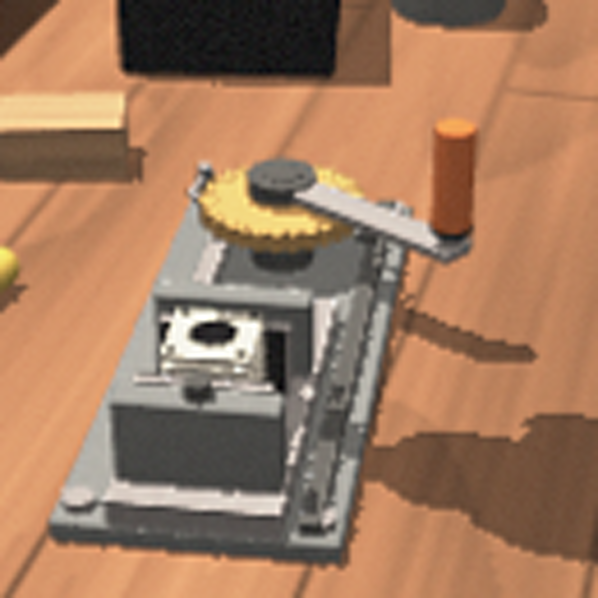

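Barrel stands square between pad and far jaw; lever is beside the jaws. Quick check of lever angle and pad compression in an unobstructed top view.

Run:
```python
from h import *
np.set_printoptions(precision=1,suppress=True)
print(proj("side",[L(x,144)[0] for x in (0,.05,.1,.2)]), "seen 298.9 147.8")
arm.move_to([350,200,260],down(np.radians(100)))
c,im=snap("top","pics/t8.png"); print(arm.read_time(), proj("top",[L(x,144)[0] for x in (0,.1,.2)]))
cv2.imwrite("pics/t8z.png",cv2.resize(cv2.cvtColor(im,4)[150:260,285:455],None,fx=4.6,fy=4.6,interpolation=cv2.INTER_CUBIC))
```

```text
[[297.8 147.5]
 [299.3 146.7]
 [300.8 145.9]
 [303.2 144.2]] seen 298.9 147.8
47.9333 [[399.8 228.8]
 [405.2 232.1]
 [411.  234.9]]
```

View pics/t8z.png

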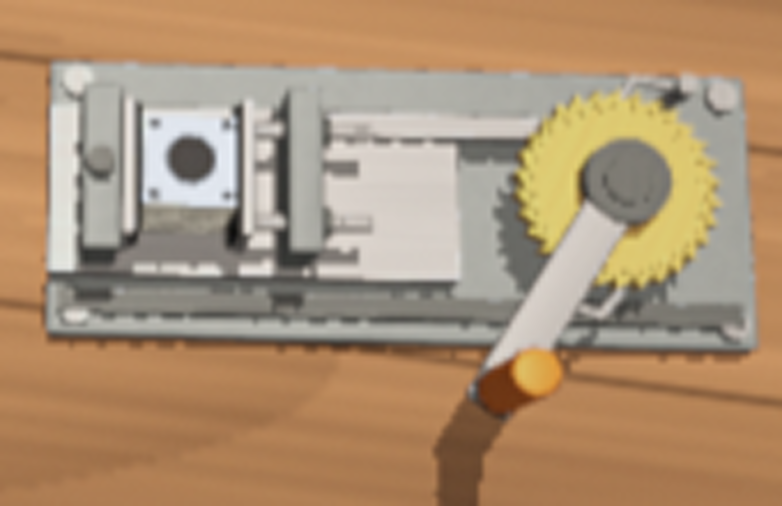

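View pics/t8.png

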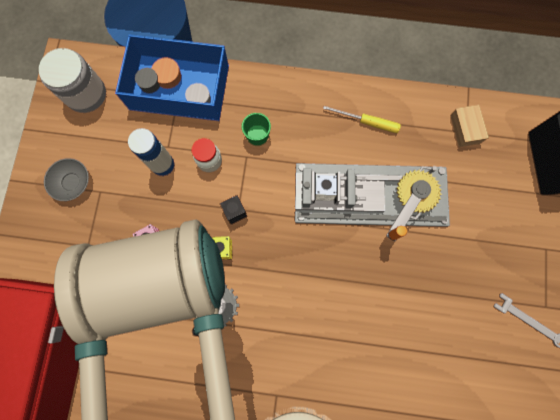

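Run:
```python
from bench import arm
arm.pause(0.2); print(arm.read_ft_force().round(2), arm.read_time()); arm.sign_off()
```

```text
[-0.16 -0.38 -0.73] 48.1333
the job is handed in; nothing more can be done
```

I stood the barrel upright on the vice bed and let go. I then closed the vice with the ratchet lever and swung the lever back home. The job was handed in at 48.1 s; no verdict is reported.

- **Clamping:** it took three long strokes and two short ones. On the fourth the handle force reached 9.9 N. On the fifth I stopped at 8.6 N, and it resumed at about 7 N after the ratchet slipped back.
- **Jaw force:** the pad is pushed in by about 10–11 mm in the last top view, which means about 33 N. The handle force, less drag, suggests a bit less, about 22–30 N. Both are inside 10–54 N.
- **Position:** in the last pictures the barrel stands upright and square between the pad and the far jaw, near the middle of the jaws' width.
- **Lever and robot:** the lever reads about 0.03 rad from home, and the robot is clear of everything.
- **Bystanders:** in the last top view the jar, spray can and grease pot are where they started. The sprocket was mostly hidden behind the arm, but nothing came near it.

One thing disagreed: during the fourth stroke the handle force rose about 2.8 N per notch, against the stated 4.6 N. I did not find the cause, so I relied on the measured force and the pad compression.

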